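# Fit a panel filter and click the housing cover shut

## Robot

A 6-joint arm with a two-finger parallel gripper is mounted at the origin on the work surface. World frame = base frame: x ahead of the robot, y to its left, z up, the work surface at z = 0. Lengths are in m, angles in rad, forces in N, time in s.
With the tool pointing down it reaches from about 0.3 to 0.875 m from the base axis. Payload 6.4 kg.
Tool frame: the origin (TCP) lies at the very end of the fingers, on their centre line; the grasp point (between the pads) lies 19 mm behind it; x points along the fingers, y is the direction in which the jaws open and shut, and the axes are right-handed (so a half turn about x gives the same grasp; the last joint's range is limited). The gripper opens to 85 mm and grips with 20 to 120 N. Pads are 22 mm wide; open, the fingers measure 114 mm over their backs; the gripper's body (76 mm by 85 mm) begins 54 mm behind the grasp point. The pads swing forward as they close: fully open they stand 13 mm farther back than shut.
Start: joints at [-1.538, 0.181, 1.607, -0, 1.354, -0.206], TCP at [0.136, -0.559, 0.231] pointing down, gripper open.
Joint ranges: [-2.99, 2.99], [-0.89, 2.07], [0.3, 2.58], [-1.14, 4.28], [0, 2.63], [-3.12, 3.12]. Speed limits (rad/s): [2.57, 2.57, 3.01, 3.14, 3.14, 3.14].

## Interface

Orientations are given as a unit quaternion [w, x, y, z].
In Python, from bench import status, optics, hand_in gives the robot as it stands. The module is installed in compiled form; this text tells all that it offers.
- The arm moves only by the shell command python3 -m jog 'ROWS'. ROWS is JSON, one flat list of numbers, 5 for each row, row after row: the shift along the tool's x, y, z in mm, then the turn about the tool's x in degrees, then the opening in per cent of the stroke, from 0 (shut) to 100 (fully open). In form: [tx, ty, tz, yaw, gripper, tx, ty, tz, yaw, gripper, ...]. A call has exactly 5 rows; each row is the pose to reach, as a shift and turn from the pose commanded when the call began, along the tool's axes at that moment; what a row does not reach only later rows make up. A row lasts 1/10 s, in which the tool goes at most 50 mm and 8.59 degrees, less where a joint would pass 70% of its speed; a pose out of reach is approached as far as the arm can. A call with a gripper value outside its range is refused whole. The fingers move at their own pace and stop on an object; the grip force is fixed at half the most. Time passes only in rows, so rows that repeat a pose let the fingers close, or fill a call up. It gives the time, the measured TCP pose, the force and the opening at its end, in the units of the state.
- status.get_obs(): the state, without advancing time (a new reading comes with each control period).
- optics.camera(name): name is "side" or "top" or "wrist"; returns the picture (384x512x3 uint8, red, green, blue); there is no depth.
- optics.get_calibration(name): a dict with "vertical_fov" (degrees; the focal length in pixels is half the picture's height over the tangent of half this angle, whatever the lens; pixels are square), "cx", "cy" (the principal point, pixels), "extrinsics" (4x4, takes a point from camera to world coordinates). Camera axes: x right, y up, looking along -z (the intrinsics and any distortion apply to the point x, -y, -z); pixel columns grow to the right and rows downward; lengths in m; the calibration is good to about 2 mm. A picture is of the moment at which its call begins: read the wrist's pose just before it. get_calibration takes no time and is no camera call; for the wrist camera it gives the pose at the moment of the call.
- hand_in(): hands the job in, once; it reports no verdict.
The state is a dict: "time_s": time; "q": joint angles; "dq": joint speeds; "joint_efforts": joint torques, N m; "eef_pos": TCP position; "eef_rot": TCP orientation; "wrist_force": force on the tool from outside, world axes, zero at the start; "torque": the same for the moment, N m; "opening": opening from 0.0 (shut) to 1.0 (fully open).
Only numpy, scipy, OpenCV 4.12 (cv2) and the standard library are available. Lean on these libraries where they do the work, as an engineer would, in place of code of your own. Each camera call takes 0.05 s, during which the arm holds its last target. There are 200 camera calls.

## Task

Slide the panel filter with the pull handle all the way into the empty upper slot of the open filter housing, above the coarse metal screen already in the lower slot. Then fold the housing's hinged cover down and press on its free edge until the clips snap and it stays fully shut. Do not disturb the other things on the bench.

Things in the scene. Friction and masses are not known exactly. Their poses are not given: they have to be found in the camera images.
- filter: The panel filter to fit: 140 (x) x 150 (y) x 10 (z) mm, orange rim, paper and black honeycomb, lying on the bench, 0.15 to 0.31 kg. A black upright pull handle stands on the middle of its top: 14 mm thick (x), 60 mm long (y), 40 mm high, its top 50 mm above the underside. Origin: centre of the underside; z up. The same either way round.
- filter_grip (a point): Point in the middle of the pull handle, 37 mm above the filter's underside (27 mm above the panel's top face). Axes as the filter: pinch the handle along x.
- housing: Grey open-topped filter housing fixed to the bench, 160 (x) x 170 (y) mm; 6 mm walls, 86 mm high, on both x sides and the +y end; the -y end (mouth) is open. Origin: centre of the underside, z up. Inner faces of the side walls at x = +-74 mm, of the end wall at y = 79 mm. Two slots one above the other; a metal screen fills the lower one (its top at z = 19 mm).
- slot_home (a point): Where the filter's origin must finally be: 0, 4, 30 mm in the housing's frame, axes as the housing. The upper slot: along each side wall a ledge 12 mm wide (top at z = 30) and a rail above it (underside z = 46, top z = 50 mm). It is open above the middle, so the handle stands free. The filter slides in along +y, its y along the housing's y, until its edge meets the end wall.
- slot_mouth (a point): Middle of the mouth at ledge height: 0, -85, 30 mm in the housing's frame, axes as the housing. Short flares widen the slot for about 15 mm before the mouth.
- cover (a joint): Angle of the black hinged cover, rad: 0 fully shut (level on the housing), about 1.57 standing upright, 1.95 the stop. A stiff hinge (0.16 N m) keeps it where it is left. Two side clips meet sprung balls at about 0.09 rad; pressing on at the free edge with about 5 to 10 N snaps it past them to 0, where they hold it.
- cover_hinge (a point): Midpoint of the cover's hinge line, fixed on the housing at x = 0, y = 83, z = 89 mm in its frame; axes as the housing. The hinge line runs along x; the cover opens away from the mouth.
- cover_press (a point): Point on the cover's outer face (upper when shut), 158 mm from the hinge line, mid-width; moves with the cover. The cover is a plate 168 mm wide, 6 mm thick, reaching 170 mm from the hinge line, with a 50 mm wide thumb tab out to 186 mm; its mid-plane holds the hinge line. Axes: the cover's, -y from hinge to free edge, z out of the outer face.
- carton_a: Bystander: dark carton 30 x 90 x 30 mm. Origin: centre of the underside.
- carton_b: Bystander: dark carton 30 x 90 x 30 mm. Origin: centre of the underside.
- cartridge: Bystander: pleated oil filter cartridge standing upright, 66 mm across, 100 mm high. Origin: centre of the underside.
- oring: Bystander: black rubber ring lying flat, 84 mm across, 5 mm high. Origin: centre of the underside.
- cabin_filter: Bystander: dark pleated panel without handle, 104 x 204 x 26 mm. Origin: centre of the underside.
- wrench: Bystander: steel wrench lying flat, 180 mm long. Origin: underside, mid-length.
- cleaner: Bystander: metal can standing upright, 60 mm across, 170 mm high. Origin: centre of the underside.
Mind the look-alikes: they are no part of the job. Leave any blue or red look-alike of the filter alone.

How it is judged:
On the way, in this order (a step that is already met when the one before it is completed fails the run):
1. the filter is fully home in the upper slot, the cover still open (y of filter in the frame of housing above -0.003 m and x of filter in the frame of housing between -0.007 and 0.007 m and z of filter in the frame of housing between 0.026 and 0.038 m and value of joint cover above 0.8 rad), for 0.2 s.
2. the cover is pressed past its clips, fully shut (value of joint cover below 0.025 rad), for 0.2 s.
At the end, for the whole second after the job is handed in: The filter lies level and at rest on the ledges of the upper slot, within 7 mm of the end wall (and sideways within 7 mm, between the slot's walls, underside at 26 to 34 mm above the housing's underside), and the cover is held shut by its clips (angle below 0.025 rad) (y of filter in the frame of housing between -0.003 and 0.01 m and x of filter in the frame of housing between -0.007 and 0.007 m and z of filter in the frame of housing between 0.026 and 0.034 m and angle between the y axis of filter and the y axis of housing, either way round below 0.12 rad and angle between filter's own z axis and vertical below 0.06 rad and linear speed of filter below 0.02 m/s and value of joint cover below 0.025 rad); the robot touches nothing.
It fails at once if a bystander is shifted by more than 40 mm or knocked over (distance of any of carton_a, carton_b, cartridge, oring, cabin_filter, wrench, cleaner from where it was at the start of the episode above 0.04 m or angle between any of cartridge, cleaner's own z axis and vertical above 0.7 rad).
It also fails if it takes over 64 s, if anything falls off the work surface, if the arm or the gripper's body presses on something with over 40 N, if the wrist force passes 120 N, or if a joint passes its speed limit or range.

## Working session

There is one attempt and no reset: what is moved stays moved. The work goes in short steps, Python scripts to look and compute and a shell command to move; the robot and the scene stay as the last step left them, time stands still between calls to the robot, and variables do not carry over. Pictures are saved under pics/ and viewed, on a budget of 10 in all, crops included, one or two more only if the job needs it, and the job is handed in when it is done.

```bash
mkdir -p pics; python3 - <<'E'
from bench import status, optics
import cv2
o=status.get_obs(); print(o)
for n in("top","side"):
    c=optics.get_calibration(n); print(n,c)
    cv2.imwrite(f"pics/{n}1.png",optics.camera(n)[:,:,::-1])
c=optics.get_calibration("wrist"); print(c)
E
```

```text
{'time_s': 0.0, 'q': array([-1.53829947e+00,  1.81573368e-01,  1.60801192e+00, -3.48166651e-05,
        1.35376823e+00, -2.06304536e-01]), 'dq': array([ 0.00063266, -0.0005948 ,  0.00044117,  0.0024258 , -0.00120711,
       -0.00015079]), 'joint_efforts': array([-8.14887767e-05, -4.44873190e+01, -3.51338518e+01, -2.49182658e-04,
        9.08840244e-03,  1.66622156e-07]), 'eef_pos': array([ 0.13599494, -0.55812075,  0.23036407]), 'eef_rot': array([ 0.08360993,  0.7021138 ,  0.08485244, -0.70202967]), 'wrist_force': array([1.04555908, 0.05896227, 0.31992038]), 'torque': array([-0.01625982, -0.02490265, -0.03359107]), 'opening': 1.0030115056186921}
top {'vertical_fov': 42.39094527271099, 'cx': 246.8795276001077, 'cy': 193.79328912579396, 'extrinsics': array([[-0.02091047,  0.98163767, -0.1896055 ,  0.24543383],
       [-0.99966213, -0.01759983,  0.01912785, -0.03516093],
       [ 0.0154396 ,  0.18994141,  0.98167402,  1.51749279],
       [ 0.        ,  0.        ,  0.        ,  1.        ]])}
side {'vertical_fov': 43.22741187162644, 'cx': 246.94849885958192, 'cy': 189.21202573556326, 'extrinsics': array([[ 0.97940256,  0.13689685, -0.14842463,  0.24324703],
       [-0.20122478,  0.72257294, -0.66135992, -1.19712948],
       [ 0.01670953,  0.67760431,  0.73523682,  1.32394606],
       [ 0.        ,  0.        ,  0.        ,  1.        ]])}
{'vertical_fov': 64.47246368375181, 'cx': 252.63151172528828, 'cy': 187.3660853210891, 'extrinsics': array([[ 0.23780512,  0.92992475,  0.28051505,  0.20687693],
       [-0.97131113,  0.22822149,  0.06685539, -0.5411774 ],
       [-0.00184908, -0.28836595,  0.95751849,  0.37462274],
       [ 0.        ,  0.        ,  0.        ,  1.        ]])}
```

View pics/top1.png

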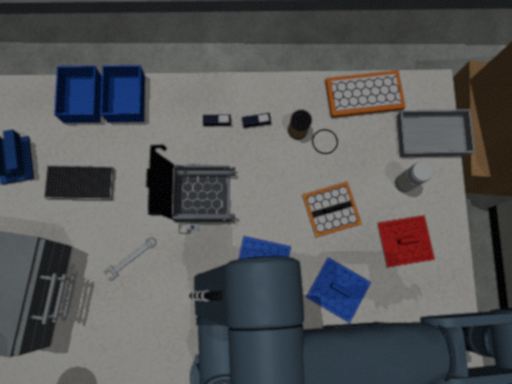

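View pics/side1.png

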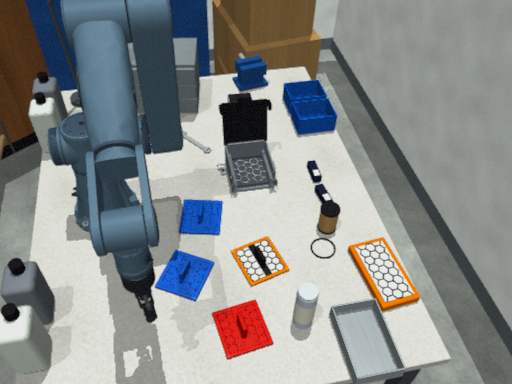

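The top picture shows the orange filter with its handle at about (331,209) and the housing at about (203,193), with its mouth to the right (world -y) and its cover upright at x≈160. The side picture shows the same filter at about (260,260) and the housing at (250,165). Next I'll zoom in to get accurate corners.

```bash
cat > h.py <<'E'
import numpy as np, cv2
from bench import status, optics
def cal(n):
    c=optics.get_calibration(n); f=192/np.tan(np.radians(c["vertical_fov"])/2); return f,c["cx"],c["cy"],np.array(c["extrinsics"])
def onz(C,u,v,z):
    f,cx,cy,T=C; d=T[:3,:3]@np.array([(u-cx)/f,-(v-cy)/f,-1]); p=T[:3,3]; return p+d*(z-p[2])/d[2]
def px(C,P):
    f,cx,cy,T=C; q=T[:3,:3].T@(np.asarray(P)-T[:3,3]); return cx-f*q[0]/q[2], cy+f*q[1]/q[2]
E
python3 - <<'E'
from h import *
for n,box in(("top",(290,170,90,80)),("side",(215,225,90,70))):
    im=cv2.imread(f"pics/{n}1.png"); C=cal(n)
    x,y,w,h=box; hsv=cv2.cvtColor(im,cv2.COLOR_BGR2HSV)
    m=cv2.inRange(hsv,(5,120,90),(20,255,255)); k=np.zeros_like(m); k[y:y+h,x:x+w]=m[y:y+h,x:x+w]
    pts=cv2.findNonZero(k); hull=cv2.convexHull(pts)
    q=cv2.approxPolyDP(hull,6,True)[:,0]; 
    print(n,q.tolist()); P=[onz(C,*p,0.010)[:2] for p in q.astype(float)]
    P=np.array(P); print(P.round(4),"c",P.mean(0).round(4), np.linalg.norm(P-np.roll(P,1,0),axis=1).round(4))
a=cv2.imread("pics/top1.png")[135:235,140:245]; b=cv2.imread("pics/side1.png")[90:200,210:290]
a=cv2.resize(a,None,fx=5,fy=5,interpolation=3)[:, :400*2]; b=cv2.resize(b,None,fx=4.5,fy=4.5,interpolation=3)
cv2.imwrite("pics/za.png",a); cv2.imwrite("pics/zb.png",b); print(a.shape,b.shape)
E
```

```text
top [[360, 223], [316, 236], [303, 195], [346, 182]]
[[ 0.4388 -0.4107]
 [ 0.4014 -0.2731]
 [ 0.5297 -0.2387]
 [ 0.5686 -0.3751]] c [ 0.4846 -0.3244] [0.1345 0.1426 0.1328 0.1418]
side [[288, 270], [251, 285], [231, 251], [266, 236]]
[[ 0.5669 -0.3843]
 [ 0.4391 -0.4157]
 [ 0.401  -0.2769]
 [ 0.5286 -0.2385]] c [ 0.4839 -0.3288] [0.1508 0.1316 0.144  0.1332]
(500, 525, 3) (495, 360, 3)
```

View pics/za.png

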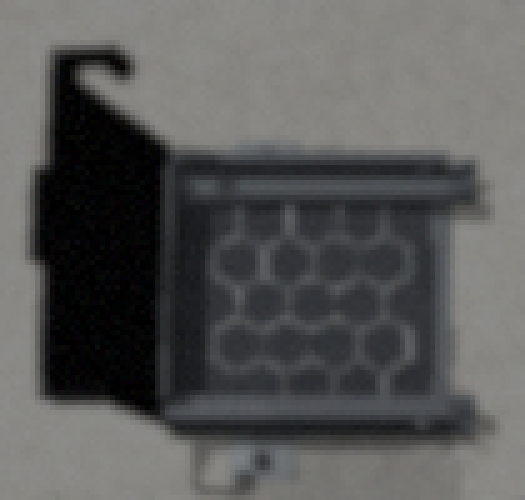

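View pics/zb.png

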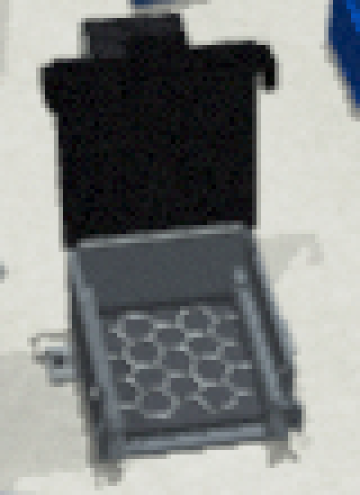

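```bash
python3 - <<'E'
from h import *
S=cal("side");T=cal("top")
z=lambda u,v:(210+u/4.5,90+v/4.5)
t=lambda u,v:(140+u/5,135+v/5)
for n,C,p,h in[("side hinge L",S,z(66,247),.086),("side hinge R",S,z(256,224),.086),("side front L",S,z(100,435),.086),("side front R",S,z(288,408),.086),
 ("top end+x",T,t(165,153),.086),("top end-x",T,t(165,418),.086),("top mouth+x",T,t(448,155),.086),("top mouth -x",T,t(440,433),.086),("top -x corner",T,t(175,433),.086)]:
    print(n,onz(C,*p,h).round(4))
E
```

```text
side hinge L [0.4561 0.1559 0.086 ]
side hinge R [0.6203 0.155  0.086 ]
side front L [ 0.4451 -0.0622  0.086 ]
side front R [ 0.5954 -0.0611  0.086 ]
top end+x [0.6111 0.1546 0.086 ]
top end-x [0.4523 0.1535 0.086 ]
top mouth+x [ 0.6071 -0.0134  0.086 ]
top mouth -x [ 0.4405 -0.0064  0.086 ]
top -x corner [0.4434 0.1476 0.086 ]
```

```bash
cat >> h.py <<'E'
from scipy.spatial.transform import Rotation as R
def tool():
    o=status.get_obs(); w,x,y,z=o["eef_rot"]; return o, R.from_quat([x,y,z,w]).as_matrix()
def wire(name,img,x0,y0,s,H,yaw):
    C=cal(name); c,sn=np.cos(yaw),np.sin(yaw)
    W=lambda p:(H[0]+c*p[0]-sn*p[1],H[1]+sn*p[0]+c*p[1],p[2])
    im=cv2.resize(img,None,fx=s,fy=s,interpolation=cv2.INTER_CUBIC)
    L=[[(-.08,-.085,.086),(-.08,.085,.086),(.08,.085,.086),(.08,-.085,.086)],[(-.074,-.085,.086),(-.074,.079,.086),(.074,.079,.086),(.074,-.085,.086)],[(-.08,-.085,0),(-.08,-.085,.086)],[(.08,-.085,0),(.08,-.085,.086)],
       [(-.08,-.085,0),(.08,-.085,0)],[(-.062,-.085,.05),(-.062,.079,.05)],[(.062,-.085,.05),(.062,.079,.05)]]
    for l in L:
        q=np.array([[ (px(C,W(p))[0]-x0+.5)*s-.5,(px(C,W(p))[1]-y0+.5)*s-.5] for p in l])
        cv2.polylines(im,[np.round(q*8).astype(np.int32)],False,(0,255,255),1,cv2.LINE_AA,3)
    return im
E
python3 - <<'E'
from h import *
o,M=tool(); print(M.round(3))
S=cal("side")
for p in[(183,200),(222,203),(215,235),(180,232)]: print("blue",onz(S,*p,.01).round(3))
f=lambda H,y:(wire("top",cv2.imread("pics/top1.png")[145:235,160:245],160,145,4.6,H,y),wire("side",cv2.imread("pics/side1.png")[120:200,215:290],215,120,5.2,H,y))
a,b=f((.528,.071),-.015)
h=max(a.shape[0],b.shape[0]); pad=lambda i:cv2.copyMakeBorder(i,0,h-i.shape[0],0,0,0)
o=np.hstack([pad(a),pad(b)]); print(o.shape); cv2.imwrite("pics/w1.png",cv2.convertScaleAbs(o,alpha=1.3))
E
```

```text
[[-0.     0.237 -0.972]
 [ 0.002 -0.972 -0.237]
 [-1.    -0.002 -0.   ]]
blue [ 0.271 -0.024  0.01 ]
blue [ 0.407 -0.064  0.01 ]
blue [ 0.36  -0.202  0.01 ]
blue [ 0.245 -0.167  0.01 ]
(416, 781, 3)
```

View pics/w1.png

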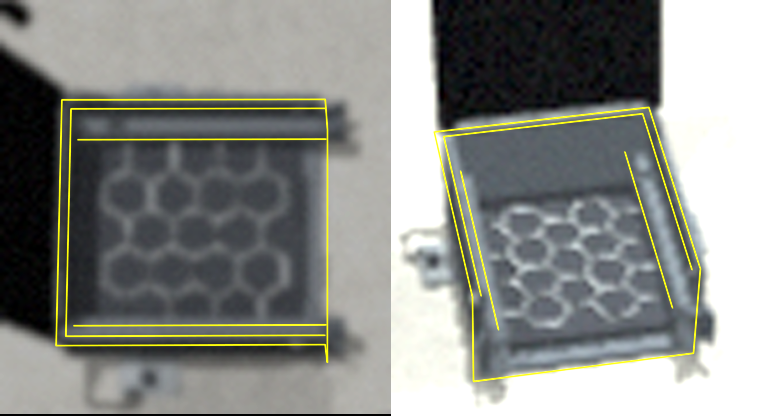

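The wireframe at (0.528, 0.071), yaw about -0.01, matches both pictures to roughly 2 mm: the end wall, the walls and the mouth at top-crop x≈327. The filter is at (0.484, -0.326) with a yaw of 15°. I'll move above it now.

```bash
python3 -m jog '[0,-15,-40,0,100,0,-30,-80,0,100,0,-45,-120,0,100,0,-60,-160,0,100,0,-71,-196,0,100]'
python3 -m jog '[0,-15,-40,0,100,0,-30,-80,0,100,0,-45,-120,0,100,0,-60,-160,0,100,0,-71,-196,0,100]'
python3 -m jog '[0,0,0,8,100,0,0,0,16,100,0,0,0,24,100,0,0,0,32,100,0,0,0,40,100]'
python3 -m jog '[0,0,0,8,100,0,0,0,16,100,0,0,0,24,100,0,0,0,32,100,0,0,0,40,100]'
python3 -m jog '[0,0,0,8,100,0,0,0,8.5,100,0,0,0,8.5,100,0,0,0,8.5,100,0,0,0,8.5,100]'
python3 - <<'E'
from h import *
o,M=tool(); print(o["q"].round(2),o["eef_pos"].round(4),M.round(3),o["time_s"]); C=cal("wrist")
im=optics.camera("wrist"); 
for p in [(.484,-.326,.01),(.484,-.326,.05)]: print(px(C,p))
cv2.imwrite("pics/wr1.png",im[:,:,::-1])
E
```

```text
time_s: 0.6
eef_pos: [0.311, -0.4416, 0.2309]
eef_rot: [-0.084, -0.702, -0.085, 0.702]
wrist_force: [-0.3, -0.4, 0.6]
opening: 1.005
time_s: 1.1
eef_pos: [0.4846, -0.3261, 0.2309]
eef_rot: [-0.084, -0.702, -0.085, 0.702]
wrist_force: [0.5, -0.4, 0.3]
opening: 0.999
time_s: 1.6
eef_pos: [0.4831, -0.3277, 0.2307]
eef_rot: [0.163, -0.688, 0.163, 0.688]
wrist_force: [-0.3, -0.4, -0.1]
opening: 0.999
time_s: 2.1
eef_pos: [0.4831, -0.3277, 0.2307]
eef_rot: [0.389, -0.59, 0.388, 0.591]
wrist_force: [-0.0, -0.5, -0.0]
opening: 1.001
time_s: 2.6
eef_pos: [0.4833, -0.328, 0.2312]
eef_rot: [0.429, -0.562, 0.429, 0.562]
wrist_force: [-0.3, -1.0, -1.1]
opening: 1.004
[-0.8   0.2   1.58 -0.    1.36  2.08] [ 0.4833 -0.328   0.2312] [[-0.    -0.965 -0.264]
 [ 0.    -0.264  0.965]
 [-1.     0.     0.   ]] 2.6
(np.float64(251.02955494132667), np.float64(159.8785401308754))
(np.float64(250.8531254499492), np.float64(167.28164784471855))
```

View pics/wr1.png

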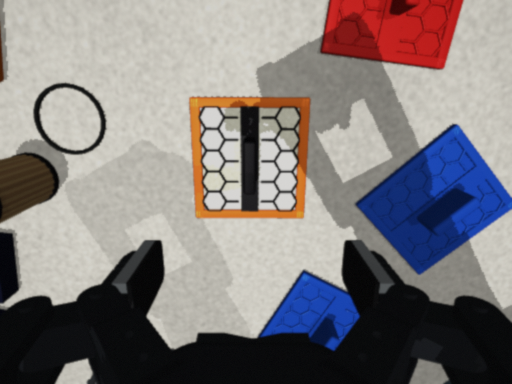

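The filter is squarely aligned with the view. Its rim corners are (190,98), (310,98), (303,217) and (197,217), and the handle is at u≈250.

```bash
python3 - <<'E'
from h import *
o,M=tool(); C=cal("wrist")
im=cv2.imread("pics/wr1.png"); hsv=cv2.cvtColor(im,cv2.COLOR_BGR2HSV)
m=cv2.inRange(hsv,(5,120,60),(20,255,255)); k=np.zeros_like(m); k[80:235,170:330]=m[80:235,170:330]
q=cv2.approxPolyDP(cv2.convexHull(cv2.findNonZero(k)),8,True)[:,0].astype(float); print(q.tolist())
P=np.array([onz(C,*p,.01) for p in q]); c=P.mean(0); print(P.round(4),c, np.linalg.norm(P-np.roll(P,1,0),axis=1))
for i in range(4): d=P[i]-P[i-1]; print(np.degrees(np.arctan2(d[1],d[0])).round(2),end=" ")
print("tool y ang",np.degrees(np.arctan2(M[1,1],M[0,1])))
g=np.array([c[0],c[1],.018]); print("shift tool mm",(M.T@(g-o["eef_pos"])*1e3).round(1))
E
```

```text
[[309.0, 98.0], [303.0, 216.0], [197.0, 217.0], [190.0, 98.0]]
[[ 0.4387 -0.4136  0.01  ]
 [ 0.4    -0.2727  0.01  ]
 [ 0.5316 -0.2352  0.01  ]
 [ 0.5708 -0.3773  0.01  ]] [ 0.48528404 -0.32470781  0.01      ] [0.13702535 0.14607685 0.13682895 0.1474557 ]
-164.67 105.36 15.91 -74.56 tool y ang -164.74885308515198
shift tool mm [213.3  -2.8   2.6]
```

```bash
python3 -m jog '[30,-3,2.5,0,100,60,-3,2.5,0,70,100,-3,2.5,0,60,140,-3,2.5,0,60,160,-3,2.5,0,60]'
python3 -m jog '[20,0,0,0,60,40,0,0,0,60,50,0,0,0,60,53,0,0,0,60,53,0,0,0,60]'
python3 -m jog '[0,0,0,0,0,0,0,0,0,0,0,0,0,0,0,0,0,0,0,0,0,0,0,0,0]'
python3 -m jog '[0,0,0,0,0,0,0,0,0,0,0,0,0,0,0,0,0,0,0,0,0,0,0,0,0]'
```

```text
time_s: 3.15
eef_pos: [0.4838, -0.3231, 0.0675]
eef_rot: [0.43, -0.56, 0.429, 0.564]
wrist_force: [0.7, 0.0, 0.0]
opening: 0.603
time_s: 3.65
eef_pos: [0.4857, -0.3249, 0.0184]
eef_rot: [0.429, -0.562, 0.429, 0.562]
wrist_force: [-0.1, 0.8, 0.8]
opening: 0.6
time_s: 4.15
eef_pos: [0.4862, -0.3254, 0.0195]
eef_rot: [-0.429, 0.562, -0.43, -0.561]
wrist_force: [0.3, 0.8, 6.5]
opening: 0.155
time_s: 4.65
eef_pos: [0.4862, -0.3254, 0.0195]
eef_rot: [-0.429, 0.562, -0.43, -0.561]
wrist_force: [-1.2, 0.7, 6.2]
opening: 0.156
```

```bash
python3 -m jog '[-10,0,0,0,0,-30,0,0,0,0,-55,0,0,0,0,-70,0,0,0,0,-75,0,0,0,0]'
python3 -m jog '[0,0,0,4,0,0,0,0,8,0,0,0,0,12,0,0,0,0,16,0,0,0,0,16,0]'
python3 - <<'E'
from h import *
o,M=tool(); print(o["q"].round(2),o["wrist_force"],o["opening"],M.round(3)); print((M.T@(np.array([.5275,-.13,.1])-o["eef_pos"])*1e3).round(1))
E
```

```text
time_s: 5.15
eef_pos: [0.4864, -0.3255, 0.0954]
eef_rot: [-0.429, 0.563, -0.43, -0.561]
wrist_force: [-0.1, -0.2, -3.0]
opening: 0.154
time_s: 5.65
eef_pos: [0.485, -0.3242, 0.0923]
eef_rot: [0.504, -0.496, 0.504, 0.497]
wrist_force: [0.1, 0.1, -2.8]
opening: 0.155
[-0.79  0.36  1.69  0.    1.1   2.36] [ 0.06964432  0.07279808 -2.75869688] 0.15517257203022236 [[-0.001 -1.     0.015]
 [ 0.001  0.015  1.   ]
 [-1.     0.001  0.001]]
[ -7.5 -39.6 194.9]
```

```bash
python3 -m jog '[0,-8,30,0,0,0,-18,75,0,0,0,-28,120,0,0,0,-36,160,0,0,0,-40,190,0,0]'
python3 -m jog '[0,0,0,0,0,0,0,0,0,0,0,0,0,0,0,0,0,0,0,0,0,0,0,0,0]'
python3 - <<'E'
from h import *
o,M=tool(); print(o["q"].round(2),o["eef_pos"]); print(M.round(3))
H=(.5275,.0705)
a=optics.camera("top")[:,:,::-1].copy(); b=optics.camera("side")[:,:,::-1].copy(); w=optics.camera("wrist")[:,:,::-1]
cv2.imwrite("pics/t2.png",a);cv2.imwrite("pics/s2.png",b);cv2.imwrite("pics/wr2.png",w)
a=wire("top",a[135:255,160:290],160,135,3,H,-.01);b=wire("side",b[110:240,195:315],195,110,3.3,H,-.01)
h=max(a.shape[0],b.shape[0]); pad=lambda i:cv2.copyMakeBorder(i,0,h-i.shape[0],0,0,0)
o=np.hstack([pad(a),pad(b)]); print(o.shape); cv2.imwrite("pics/c2.png",cv2.convertScaleAbs(o,alpha=1.2))
E
```

```text
time_s: 6.15
eef_pos: [0.5281, -0.1327, 0.0927]
eef_rot: [0.503, -0.497, 0.503, 0.498]
wrist_force: [0.4, -0.2, -2.8]
opening: 0.156
time_s: 6.65
eef_pos: [0.5281, -0.1364, 0.0932]
eef_rot: [0.504, -0.496, 0.504, 0.496]
wrist_force: [0.2, -0.8, -2.7]
opening: 0.15
[-0.47  0.28  1.79 -0.    1.07  2.69] [ 0.52811989 -0.13643256  0.09323603]
[[-0.    -1.     0.016]
 [-0.     0.016  1.   ]
 [-1.     0.    -0.   ]]
(429, 786, 3)
```

View pics/c2.png

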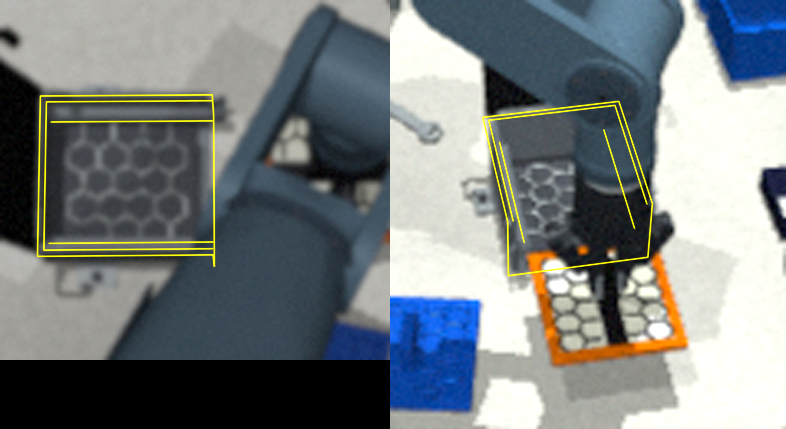

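```bash
python3 - <<'E'
from h import *
g=cv2.cvtColor(cv2.imread("pics/top1.png"),cv2.COLOR_BGR2GRAY).astype(float); C=cal("top")
for u0 in (180,190,205,215,222):
    p=g[:,u0:u0+5].mean(1); print(u0+2,"up",p[160:176].round(0).astype(int),"dn",p[208:228].round(0).astype(int))
for P in [(.6075,.0705,.086),(.6015,.0705,.086),(.5895,.0705,.05),(.4655,.0705,.05),(.4535,.0705,.086),(.4475,.0705,.086),(.4475,.0705,0)]: print(P,np.round(px(C,P),2))
E
```

```text
182 up [135 134 134 132 120  94  64  42  34  39  53  70  74  70  56  44] dn [ 55  50  48  46  47  57  74  85  88  85  69  43  32  42  66  84  96 107
 116 121]
192 up [136 135 131 119 103  89  76  55  38  38  57  77  83  74  58  42] dn [70 60 53 52 51 60 75 85 88 84 67 43 32 36 52 73 92 91 81 75]
207 up [133 133 132 129 119 101  79  56  36  38  57  77  84  74  58  46] dn [ 65  65  59  57  57  62  74  81  82  77  61  40  31  36  55  69  83 103
 115 117]
217 up [134 133 133 134 129 108  82  55  38  38  57  78  82  74  58  43] dn [ 70  69  68  68  69  70  77  82  83  77  61  40  29  36  56  70  85 103
 113 115]
224 up [135 134 134 134 128 109  83  58  45  45  58  76  82  72  57  42] dn [ 52  50  52  53  54  60  72  80  82  77  66  58  47  41  56  78 100 113
 118 117]
(0.6075, 0.0705, 0.086) [201.37 166.32]
(0.6015, 0.0705, 0.086) [201.37 168.29]
(0.5895, 0.0705, 0.05) [202.27 174.98]
(0.4655, 0.0705, 0.05) [202.43 215.39]
(0.4535, 0.0705, 0.086) [201.55 217.65]
(0.4475, 0.0705, 0.086) [201.56 219.69]
(0.4475, 0.0705, 0) [203.64 223.56]
```

View pics/wr2.png

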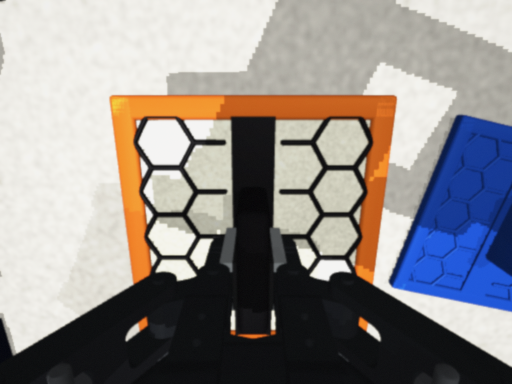

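The wrist view shows the filter held square: rim top edge level at v≈105, handle at u≈253. I'll lower it to slot height and refine the housing's x and yaw with a small edge fit.

```bash
python3 -m jog '[10,-1,0,0,0,20,-2,0,0,0,30,-3,0,0,0,40,-3,0,0,0,40,-3,0,0,0]'
python3 -m jog '[0,0,0,0,0,0,0,0,0,0,0,0,0,0,0,0,0,0,0,0,0,0,0,0,0]'
python3 - <<'E'
from h import *
C=cal("top"); g=cv2.cvtColor(cv2.imread("pics/top1.png"),cv2.COLOR_BGR2GRAY).astype(float)
# yaw: rows of dark minima (upper inner wall / lower outer face) along columns, subpixel centroid
up=[];lo=[]; us=np.arange(182,222,2)
for u in us:
    p=g[:,u:u+2].mean(1)
    for r,l in((range(166,171),up),(range(218,223),lo)):
        r=np.array(r); w=np.clip(60-p[r],0,None); l.append((w*r).sum()/w.sum())
print("slopes",np.polyfit(us,up,1)[0],np.polyfit(us,lo,1)[0])
for yaw in(-.03,-.015,0,.015):
    s=[]
    for X in(.077,-.08):
        a,b=[px(C,(.53+X*np.cos(yaw)-y*np.sin(yaw),.0705+y*np.cos(yaw)+X*np.sin(yaw),.065)) for y in(-.06,.06)]
        s.append((a[1]-b[1])/(a[0]-b[0]))
    print(yaw,np.round(s,4))
# filter in side view now vs TCP
S=cal("side"); o,M=tool(); im=optics.camera("side")[:,:,::-1].copy(); cv2.imwrite("pics/s3.png",im); cv2.imwrite("pics/wr3.png",optics.camera("wrist")[:,:,::-1])
print(o["eef_pos"],o["wrist_force"])
b=wire("side",im[110:240,195:315],195,110,5,(.531,.0705),-.01)
c=o["eef_pos"]; z=c[2]-.0195+.01; 
q=np.array([[(px(S,(c[0]+x,c[1]+y,z))[0]-195+.5)*5-.5,(px(S,(c[0]+x,c[1]+y,z))[1]-110+.5)*5-.5] for x,y in((-.07,-.075),(.07,-.075),(.07,.075),(-.07,.075))])
cv2.polylines(b,[np.round(q*8).astype(np.int32)],True,(255,255,0),1,cv2.LINE_AA,3); cv2.imwrite("pics/c3.png",b[:600]); print(b.shape)
E
```

```text
time_s: 7.3
eef_pos: [0.5297, -0.1346, 0.051]
eef_rot: [0.503, -0.495, 0.504, 0.498]
wrist_force: [-0.2, 0.3, -3.4]
opening: 0.153
time_s: 7.8
eef_pos: [0.5314, -0.1355, 0.0536]
eef_rot: [0.504, -0.497, 0.503, 0.496]
wrist_force: [0.0, 0.2, -4.4]
opening: 0.151
slopes -0.0003571428891682588 0.00032422412220202716
-0.03 [0.0125 0.0111]
-0.015 [-0.002  -0.0037]
0 [-0.0166 -0.0186]
0.015 [-0.0311 -0.0334]
[ 0.53144745 -0.13550089  0.05362516] [ 0.00579467  0.20325272 -4.39593133]
(650, 600, 3)
```

View pics/c3.png

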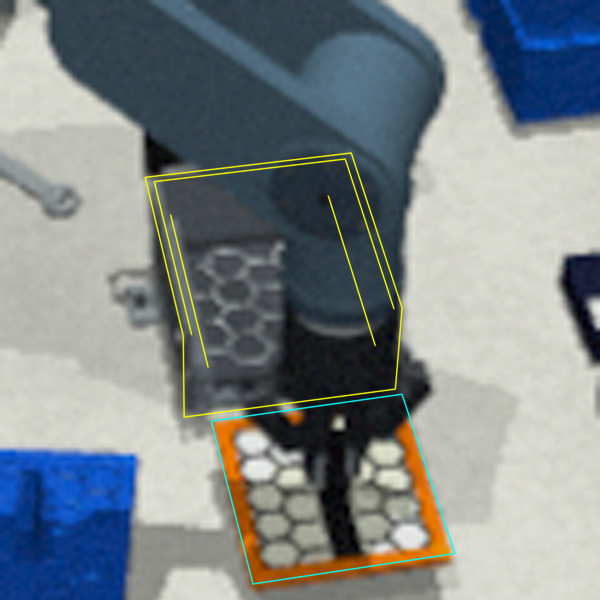

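The housing yaw comes out at about -0.018, matching the tool's. In the side view the held filter (corners (257,588), (450,562)) matches its predicted x, and the housing at x=0.531 fits too. I'll insert in stages and watch the force.

```bash
python3 -m jog '[0.5,0,10,0,0,1,0,20,0,0,1,0,30,0,0,1,0,38,0,0,1,0,45,0,0]'
python3 -m jog '[0,0,5,0,0,0,0,10,0,0,0,0,15,0,0,0,0,20,0,0,0,0,25,0,0]'
python3 - <<'E'
from h import *
o,M=tool(); print(o["eef_pos"],o["wrist_force"],o["torque"],M.round(3).tolist())
E
```

```text
time_s: 8.4
eef_pos: [0.5318, -0.0893, 0.0523]
eef_rot: [0.503, -0.497, 0.503, 0.497]
wrist_force: [-0.1, -0.5, -3.9]
opening: 0.155
time_s: 8.9
eef_pos: [0.5323, -0.0652, 0.0523]
eef_rot: [0.504, -0.496, 0.504, 0.496]
wrist_force: [0.8, 1.0, -2.8]
opening: 0.156
[ 0.53228237 -0.0651773   0.05229978] [ 0.78898808  0.98185381 -2.76185688] [ 0.07557484 -0.02604057  0.00347407] [[0.0, -1.0, 0.015], [-0.0, 0.015, 1.0], [-1.0, -0.0, -0.0]]
```

```bash
python3 -m jog '[0,0,8,0,0,0,0,16,0,0,0,0,24,0,0,0,0,32,0,0,0,0,40,0,0]'
python3 -m jog '[0,0,8,0,0,0,0,16,0,0,0,0,24,0,0,0,0,32,0,0,0,0,40,0,0]'
python3 - <<'E'
from h import *
o,M=tool(); print(o["eef_pos"],o["wrist_force"],o["torque"])
E
```

```text
time_s: 9.4
eef_pos: [0.5328, -0.0247, 0.0523]
eef_rot: [0.504, -0.496, 0.504, 0.496]
wrist_force: [-0.6, 0.9, -2.9]
opening: 0.154
time_s: 9.9
eef_pos: [0.5334, 0.0152, 0.0523]
eef_rot: [0.504, -0.496, 0.504, 0.496]
wrist_force: [-0.9, -0.3, -2.3]
opening: 0.154
[0.53342855 0.01519956 0.05229992] [-0.92217702 -0.32654304 -2.33708225] [-0.03650043 -0.02595517  0.00915957]
```

```bash
python3 -m jog '[0,0,8,0,0,0,0,16,0,0,0,0,24,0,0,0,0,32,0,0,0,0,40,0,0]'
python3 -m jog '[0,0,3,0,0,0,0,6,0,0,0,0,9,0,0,0,0,12,0,0,0,0,14,0,0]'
python3 -m jog '[0,0,1,0,0,0,0,2,0,0,0,0,3,0,0,0,0,4,0,0,0,0,5,0,0]'
```

```text
time_s: 10.4
eef_pos: [0.534, 0.0552, 0.0523]
eef_rot: [0.504, -0.496, 0.504, 0.496]
wrist_force: [-0.1, -0.8, -2.6]
opening: 0.154
time_s: 10.9
eef_pos: [0.5342, 0.0686, 0.0523]
eef_rot: [0.504, -0.496, 0.504, 0.496]
wrist_force: [-0.2, -0.1, -2.7]
opening: 0.158
time_s: 11.4
eef_pos: [0.5342, 0.0736, 0.0523]
eef_rot: [0.504, -0.496, 0.504, 0.496]
wrist_force: [-0.8, -0.1, -3.1]
opening: 0.154
```

```bash
python3 -m jog '[0,0,1,0,0,0,0,2,0,0,0,0,3,0,0,0,0,4,0,0,0,0,4,0,0]'
python3 -m jog '[0,0,0.5,0,0,0,0,1,0,0,0,0,1.5,0,0,0,0,2,0,0,0,0,2,0,0]'
```

```text
time_s: 11.9
eef_pos: [0.5343, 0.0777, 0.0523]
eef_rot: [0.504, -0.496, 0.504, 0.496]
wrist_force: [-0.2, -0.8, -3.6]
opening: 0.153
time_s: 12.4
eef_pos: [0.5341, 0.0782, 0.0524]
eef_rot: [0.503, -0.497, 0.504, 0.496]
wrist_force: [-2.0, -6.8, -0.2]
opening: 0.149
```

The filter has met the end wall (-6.8 N at y=0.078). I'll back off slightly, lower it onto the ledges and release.

```bash
python3 -m jog '[0,0,-1,0,0,1,0,-1.5,0,0,2,0,-1.5,0,0,2.5,0,-1.5,0,0,2.5,0,-1.5,0,0]'
python3 -m jog '[0,0,0,0,30,0,0,0,0,45,0,0,0,0,45,0,0,0,0,45,0,0,0,0,45]'
python3 -m jog '[-10,0,0,0,45,-30,0,0,0,45,-60,0,0,0,45,-100,0,0,0,45,-140,0,0,0,45]'
python3 -m jog '[-30,0,0,0,45,-80,0,0,0,45,-120,0,0,0,45,-150,0,-20,0,45,-150,0,-40,0,45]'
python3 - <<'E'
from h import *
o,M=tool(); print(o["q"].round(2),o["eef_pos"],M.round(3).tolist())
cv2.imwrite("pics/wr4.png",optics.camera("wrist")[:,:,::-1]);s=optics.camera("side")[:,:,::-1]; 
cv2.imwrite("pics/s4.png",s);cv2.imwrite("pics/t4.png",optics.camera("top")[:,:,::-1]); cv2.imwrite("pics/c4.png",np.hstack([cv2.resize(cv2.imread("pics/wr4.png"),(430,322)),cv2.resize(s[60:220,180:330],(302,322))]))
E
```

```text
time_s: 12.9
eef_pos: [0.5345, 0.078, 0.0498]
eef_rot: [0.504, -0.497, 0.503, 0.496]
wrist_force: [0.6, -2.9, -1.4]
opening: 0.156
time_s: 13.4
eef_pos: [0.5344, 0.0781, 0.0499]
eef_rot: [0.504, -0.496, 0.503, 0.496]
wrist_force: [-0.7, -0.7, 0.3]
opening: 0.447
time_s: 13.9
eef_pos: [0.5339, 0.0781, 0.1916]
eef_rot: [0.503, -0.496, 0.504, 0.497]
wrist_force: [0.2, 0.8, 0.1]
opening: 0.447
time_s: 14.4
eef_pos: [0.5357, 0.0378, 0.3466]
eef_rot: [0.505, -0.5, 0.501, 0.494]
wrist_force: [1.1, -0.2, -0.1]
opening: 0.45
[-0.15  0.01  1.56  0.    1.56  3.  ] [0.53568568 0.03778841 0.346634  ] [[0.01, -1.0, 0.013], [-0.002, 0.013, 1.0], [-1.0, -0.01, -0.001]]
```

View pics/c4.png

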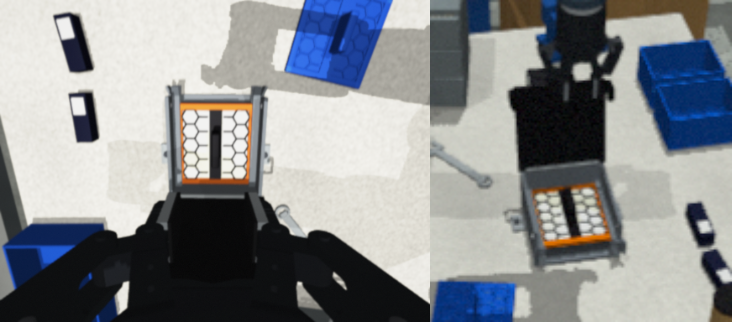

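The filter sits home, flush at the end wall in both views, and the cover is still upright. Joint 6 is near its limit, so I'll turn back 90° while high and estimate the cover angle.

```bash
python3 -m jog '[0,0,0,-8,30,0,0,0,-16,0,0,0,0,-24,0,0,0,0,-32,0,0,0,0,-40,0]'
python3 -m jog '[0,0,0,-8,0,0,0,0,-16,0,0,0,0,-24,0,0,0,0,-32,0,0,0,0,-40,0]'
python3 -m jog '[0,0,0,-8,0,0,0,0,-10,0,0,0,0,-10,0,0,0,0,-10,0,0,0,0,-10,0]'
python3 - <<'E'
from h import *
S=cal("side");T=cal("top"); H=np.array([.5335,.0738]); yaw=-.018
hx,hy=H[0]+.083*.018,H[1]+.083; print("hinge",hx,hy)
for th in(1.4,1.5,1.57,1.65,1.75,1.85,1.95):
    P=(hx,hy-.186*np.cos(th),.089+.186*np.sin(th)); print(th,np.round(px(S,P),1),np.round(px(T,P),1))
o,M=tool(); print(o["q"].round(2),o["eef_pos"],M.round(3).tolist())
E
```

```text
time_s: 15.05
eef_pos: [0.5331, 0.039, 0.3391]
eef_rot: [0.301, -0.639, 0.301, 0.64]
wrist_force: [0.4, -0.1, 0.6]
opening: -0.002
time_s: 15.55
eef_pos: [0.5331, 0.039, 0.3391]
eef_rot: [0.065, -0.704, 0.064, 0.705]
wrist_force: [0.8, 0.1, -0.2]
opening: -0.001
time_s: 16.05
eef_pos: [0.5335, 0.0384, 0.3395]
eef_rot: [0.005, -0.707, 0.005, 0.707]
wrist_force: [0.3, 0.6, -0.3]
opening: 0.002
hinge 0.534994 0.1568
1.4 [247.5 108.2] [174.8 176.3]
1.5 [246.5 104.4] [167.5 176.3]
1.57 [245.8 102.1] [162.3 176.3]
1.65 [244.9  99.7] [156.6 176.5]
1.75 [243.9  97.2] [149.5 176.8]
1.85 [242.9  95.1] [142.8 177.3]
1.95 [241.9  93.6] [136.4 177.9]
[-0.15  0.02  1.57  0.    1.56  1.44] [0.53354789 0.0383847  0.33953239] [[-0.001, -0.015, -1.0], [0.0, -1.0, 0.015], [-1.0, -0.0, 0.001]]
```

```bash
python3 -m jog '[0,-40,-1,0,0,0,-85,-1,0,0,0,-130,-1,0,0,0,-175,-1,0,0,0,-222,-1,0,0]'
python3 -m jog '[0,0,0,0,0,25,0,0,0,0,60,0,0,0,0,90,0,0,0,0,98,0,0,0,0]'
python3 - <<'E'
from h import *
o,M=tool(); print(o["q"].round(2),o["eef_pos"],o["wrist_force"],M.round(3).tolist())
E
```

```text
time_s: 16.55
eef_pos: [0.5377, 0.2617, 0.3398]
eef_rot: [-0.005, 0.707, -0.005, -0.707]
wrist_force: [0.6, -0.2, 0.2]
opening: 0.002
time_s: 17.05
eef_pos: [0.5357, 0.259, 0.2376]
eef_rot: [0.005, -0.705, 0.006, 0.709]
wrist_force: [1.0, -0.6, -0.2]
opening: -0.001
[ 0.25  0.22  1.54 -0.    1.38  1.84] [0.53573129 0.25899023 0.23762788] [ 0.95453841 -0.56255982 -0.21278725] [[-0.007, -0.015, -1.0], [-0.002, -1.0, 0.015], [-1.0, 0.002, 0.007]]
```

```bash
python3 -m jog '[0,15,0,0,0,0,30,0,0,0,0,45,0,0,0,0,60,0,0,0,0,70,0,0,0]'
python3 -m jog '[0,10,0,0,0,0,20,0,0,0,0,30,0,0,0,0,36,0,0,0,0,42,0,0,0]'
python3 -m jog '[2,10,0,0,0,5,20,0,0,0,8,30,0,0,0,12,38,0,0,0,14,44,0,0,0]'
python3 - <<'E'
from h import *
o,M=tool(); print(o["eef_pos"],o["wrist_force"])
s=optics.camera("side")[:,:,::-1];cv2.imwrite("pics/s5.png",s); cv2.imwrite("pics/c5.png",cv2.resize(s[30:210,160:350],None,fx=3,fy=3))
E
```

```text
time_s: 17.55
eef_pos: [0.5376, 0.1883, 0.2431]
eef_rot: [-0.006, 0.708, -0.005, -0.706]
wrist_force: [-0.4, 1.1, 0.5]
opening: -0.001
time_s: 18.05
eef_pos: [0.5361, 0.1476, 0.2415]
eef_rot: [0.005, -0.707, 0.005, 0.707]
wrist_force: [1.1, 0.1, 0.0]
opening: -0.003
time_s: 18.55
eef_pos: [0.5355, 0.1031, 0.2271]
eef_rot: [0.005, -0.707, 0.005, 0.707]
wrist_force: [0.1, 0.9, -0.8]
opening: -0.002
[0.53546056 0.10312907 0.22712153] [ 0.08238089  0.92839002 -0.79374709]
```

View pics/c5.png

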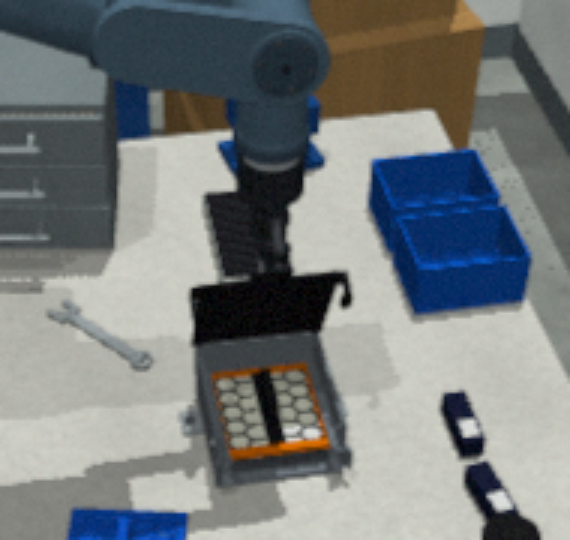

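The cover is following the fingertips; its free edge is now at about v=280 in the crop. I'll keep going along the arc.

```bash
python3 -m jog '[4,8,0,0,0,9,16,0,0,0,15,24,0,0,0,21,32,0,0,0,26,38,0,0,0]'
python3 -m jog '[7,7,0,0,0,14,13,0,0,0,21,19,0,0,0,29,25,0,0,0,36,29,0,0,0]'
python3 -m jog '[7,3,0,0,0,14,6,0,0,0,21,9,0,0,0,29,12,0,0,0,36,15,0,0,0]'
python3 - <<'E'
from h import *
o,M=tool(); print(o["eef_pos"],o["wrist_force"])
E
```

```text
time_s: 19.1
eef_pos: [0.535, 0.0652, 0.2011]
eef_rot: [0.005, -0.707, 0.005, 0.707]
wrist_force: [-0.3, 0.4, 0.6]
opening: -0.001
time_s: 19.6
eef_pos: [0.5346, 0.0365, 0.1649]
eef_rot: [0.005, -0.707, 0.005, 0.707]
wrist_force: [-0.0, -0.0, 0.1]
opening: -0.0
time_s: 20.1
eef_pos: [0.5344, 0.0219, 0.129]
eef_rot: [0.005, -0.707, 0.005, 0.707]
wrist_force: [-0.3, -0.3, 1.3]
opening: -0.006
[0.53438366 0.02193411 0.12903497] [-0.33027277 -0.28967759  1.33209655]
```

```bash
python3 -m jog '[0,6,0,0,0,0,14,0,0,0,2,22,0,0,0,8,22,0,0,0,14,22,0,0,0]'
python3 -m jog '[2,0,0,0,0,4,0,0,0,0,6,0,0,0,0,8,0,0,0,0,9,0,0,0,0]'
python3 -m jog '[2,0,0,0,0,4,0,0,0,0,6,0,0,0,0,8,0,0,0,0,10,0,0,0,0]'
```

```text
time_s: 20.6
eef_pos: [0.5344, -0.0004, 0.1157]
eef_rot: [-0.005, 0.707, -0.005, -0.707]
wrist_force: [0.4, -1.0, 0.3]
opening: -0.0
time_s: 21.1
eef_pos: [0.5343, 0.0001, 0.1067]
eef_rot: [-0.005, 0.707, -0.005, -0.707]
wrist_force: [-1.0, -0.1, 1.8]
opening: 0.002
time_s: 21.6
eef_pos: [0.5343, -0.0005, 0.0977]
eef_rot: [-0.005, 0.707, -0.005, -0.707]
wrist_force: [-1.8, -2.2, 4.0]
opening: -0.004
```

```bash
python3 -m jog '[1,0,0,0,0,2,0,0,0,0,3,0,0,0,0,4,0,0,0,0,5,0,0,0,0]'
python3 -m jog '[0.5,0,0,0,0,1,0,0,0,0,1.5,0,0,0,0,2,0,0,0,0,2,0,0,0,0]'
```

```text
time_s: 22.1
eef_pos: [0.534, 0.0003, 0.0916]
eef_rot: [0.005, -0.707, 0.005, 0.707]
wrist_force: [-2.7, 1.5, 7.4]
opening: -0.0
time_s: 22.6
eef_pos: [0.5342, 0.0003, 0.0915]
eef_rot: [0.005, -0.707, 0.005, 0.707]
wrist_force: [-6.9, 1.3, 17.1]
opening: -0.001
```

It stops firmly at z=0.0915, which is the predicted height of the shut cover. I'll press 1 mm more, then retreat and look.

```bash
python3 -m jog '[0.5,0,0,0,0,1,0,0,0,0,1,0,0,0,0,1,0,0,0,0,1,0,0,0,0]'
python3 -m jog '[-5,0,0,0,0,-30,0,0,0,0,-70,0,0,0,0,-110,0,0,0,0,-150,0,0,0,0]'
python3 -m jog '[-30,0,0,0,0,-60,0,40,0,0,-80,0,90,0,0,-80,0,140,0,0,-80,0,180,0,0]'
python3 - <<'E'
from h import *
o,M=tool(); print(o["eef_pos"],o["wrist_force"])
s=optics.camera("side")[:,:,::-1];t=optics.camera("top")[:,:,::-1]
cv2.imwrite("pics/s6.png",s);cv2.imwrite("pics/t6.png",t)
S=cal("side");a=cv2.resize(s[110:220,200:310],None,fx=4,fy=4,interpolation=2)
for th,col in((0,(0,255,255)),(.09,(255,255,0))):
    q=[]
    for x,r in((-.084,.17),(.084,.17),(-.084,0),(.084,0)):
        X,Y=x,.083-r*np.cos(th); W=(.5335+X+.018*Y,.0738+Y-.018*X,.092+r*np.sin(th)); u,v=px(S,W); q.append(((u-200)*4+1.5,(v-110)*4+1.5))
    for i,j in((0,1),(0,2),(1,3)): cv2.line(a,tuple(np.int32(q[i])),tuple(np.int32(q[j])),col,1)
b=cv2.resize(t[140:250,150:240],None,fx=3.9,fy=4)
cv2.imwrite("pics/c6.png",np.hstack([a,b]))
E
```

```text
time_s: 23.1
eef_pos: [0.5342, 0.0003, 0.0913]
eef_rot: [0.005, -0.707, 0.005, 0.707]
wrist_force: [-11.6, 1.6, 23.5]
opening: -0.002
time_s: 23.6
eef_pos: [0.5338, 0.0003, 0.2399]
eef_rot: [0.005, -0.707, 0.005, 0.707]
wrist_force: [0.8, 0.9, -0.4]
opening: 0.0
time_s: 24.1
eef_pos: [0.3525, 0.003, 0.319]
eef_rot: [-0.005, 0.707, -0.005, -0.707]
wrist_force: [-1.4, -0.0, 0.5]
opening: -0.002
[0.35253694 0.00296456 0.31900187] [-1.43085629 -0.01226684  0.49847954]
```

View pics/c6.png

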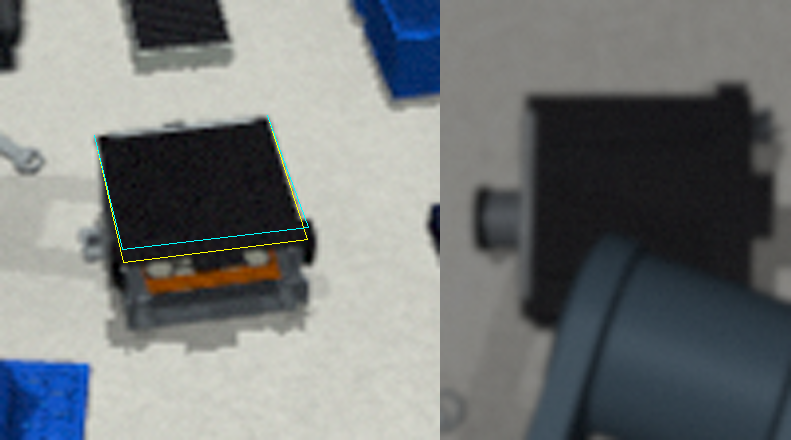

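The front edge reads ambiguously against the overlay lines: it sits at about v=230–260, and the side camera has a known offset of about 1.5 px. I'll settle it by touch: if the cover is shut, the fingertip meets nothing above z≈0.093.

```bash
python3 -m jog '[0,0,-40,0,0,0,0,-90,0,0,20,0,-140,0,0,50,0,-180,0,0,80,0,-181,0,0]'
python3 -m jog '[40,0,0,0,0,80,0,0,0,0,110,0,0,0,0,125,0,0,0,0,130,0,0,0,0]'
python3 -m jog '[5,0,0,0,0,10,0,0,0,0,13,0,0,0,0,15,0,0,0,0,15,0,0,0,0]'
python3 - <<'E'
from h import *
o,M=tool(); print(o["eef_pos"],o["wrist_force"])
E
```

```text
time_s: 24.7
eef_pos: [0.5393, -0.0002, 0.2367]
eef_rot: [-0.005, 0.708, -0.005, -0.707]
wrist_force: [0.0, 0.8, -1.3]
opening: -0.0
time_s: 25.2
eef_pos: [0.5337, 0.0005, 0.1057]
eef_rot: [0.006, -0.705, 0.005, 0.709]
wrist_force: [-0.2, 0.1, -0.8]
opening: -0.001
time_s: 25.7
eef_pos: [0.5353, 0.0, 0.094]
eef_rot: [-0.005, 0.707, -0.005, -0.707]
wrist_force: [-1.2, 0.4, 0.6]
opening: 0.004
[5.35315823e-01 5.96479404e-06 9.39957222e-02] [-1.1629513  0.3882179  0.5610971]
```

```bash
python3 -m jog '[1,0,0,0,0,1,0,0,0,0,1,0,0,0,0,1,0,0,0,0,1,0,0,0,0]'
python3 -m jog '[1,0,0,0,0,1,0,0,0,0,1,0,0,0,0,1,0,0,0,0,1,0,0,0,0]'
python3 -m jog '[1,0,0,0,0,2,0,0,0,0,3,0,0,0,0,3,0,0,0,0,3,0,0,0,0]'
python3 -m jog '[-5,0,0,0,0,-30,0,0,0,0,-70,0,0,0,0,-110,0,0,0,0,-150,0,0,0,0]'
python3 -m jog '[-30,0,0,0,0,-60,0,40,0,0,-80,0,90,0,0,-80,0,140,0,0,-80,0,180,0,0]'
python3 - <<'E'
from h import *
g=cv2.cvtColor(optics.camera("side"),cv2.COLOR_RGB2GRAY).astype(int); cv2.imwrite("pics/s7.png",g)
S=cal("side")
for x in(-.065,-.05,.05,.062):
    u=[px(S,(.5335+x+.018*Y,.0738+Y-.018*x,z)) for Y,z in((.083-.17,.092),(.083-.17*np.cos(.09),.092+.0153))]
    c=int(round(u[0][0])); print(x,c,"pred shut/unclicked",np.round([u[0][1],u[1][1]],1),"rows165-182",g[165:183,c])
for x in(-.05,.05):
    u=px(S,(.5335+x+.018*.086,.0738+.086,.092)); c=int(round(u[0])); print("hinge",u[1],"rows from",int(u[1])-5,g[int(u[1])-5:int(u[1])+7,c])
E
```

```text
time_s: 26.2
eef_pos: [0.5352, 0.0, 0.0929]
eef_rot: [-0.005, 0.707, -0.005, -0.707]
wrist_force: [-0.4, 1.0, -0.7]
opening: 0.001
time_s: 26.7
eef_pos: [0.5353, -0.0, 0.0919]
eef_rot: [-0.005, 0.707, -0.005, -0.707]
wrist_force: [0.7, -0.3, 1.2]
opening: 0.004
time_s: 27.2
eef_pos: [0.5356, -0.0, 0.0914]
eef_rot: [-0.005, 0.707, -0.005, -0.707]
wrist_force: [-9.8, 1.3, 22.5]
opening: 0.001
time_s: 27.7
eef_pos: [0.5347, 0.0001, 0.2399]
eef_rot: [0.005, -0.707, 0.005, 0.707]
wrist_force: [0.5, -0.5, 0.1]
opening: 0.0
time_s: 28.2
eef_pos: [0.3535, 0.0028, 0.3191]
eef_rot: [-0.005, 0.707, -0.005, -0.707]
wrist_force: [-1.0, -0.8, -0.2]
opening: -0.002
-0.065 236 pred shut/unclicked [174.5 171.4] rows165-182 [24 20 24 21 22 21 21 20 27 21 30 56 79 59 63 75 74 78]
-0.05 240 pred shut/unclicked [174.  170.9] rows165-182 [ 23  20  26  16  30  25  32  25  32  26  77 131 131 123  85  76  79  64]
0.05 267 pred shut/unclicked [170.7 167.5] rows165-182 [27 22 23 25 20 20 24 42 75 75 59 68 77 79 65 31 41 39]
0.062 271 pred shut/unclicked [170.3 167.1] rows165-182 [28 22 26 26 27 23 36 57 57 65 68 68 68 75 65 76 71 76]
hinge 142.09546674130456 rows from 137 [202 203 200 203 197 173 139  28  18  17  20  26]
hinge 138.8943257986663 rows from 133 [204 206 205 205 205 198 186 157  55  14  24  23][ WARN:0@4.018] global loadsave.cpp:1063 imwrite_ Unsupported depth image for selected encoder is fallbacked to CV_8U.
```

Both checks agree that the cover is shut. The fingertip met nothing down to z=0.0919 and then a hard stop, and the cover's front edge lies at its predicted shut row plus the camera's 1 px offset. I'm handing in.

```bash
python3 -c "
from bench import hand_in; print(hand_in())"
```

```text
the job is handed in; nothing more can be done
None
```

The filter is in the upper slot against the end wall, the cover is shut, and the job is handed in at about 28 s of the 64 s allowed. `hand_in()` gives no verdict, so these are my own checks:

- **Filter:** I gripped it by the handle and slid it in until it met the end wall (6.8 N at TCP y = 0.078). I then backed off slightly, lowered it onto the ledges and released it. The wrist and side pictures, taken before the cover was folded down, showed it seated flush. I did not measure its final pose.
- **Cover:** I folded it down with the closed fingertips and pressed to about 23 N. After lifting off I touched it again: nothing down to z = 0.0919, then a hard stop at 0.0914, against 0.092 predicted for shut. No separate snap showed in the force readings.
- **One check disagreed at first:** in the side picture the cover's front edge was ambiguous between shut and not yet clipped. The touch test and an edge profile (predicted shut row plus the camera's roughly 1 px offset) both said shut.
- **Bystanders:** I saw no sign that the arm touched any of them, but I did not measure their positions again.
- **Pictures:** I viewed 12, two past the budget of 10.

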